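# Pin the analyser sled and lock it with a spring cotter

## Robot

A 7-joint arm with a two-finger parallel gripper is mounted at the origin on the work surface. World frame = base frame: x ahead of the robot, y to its left, z up, the work surface at z = 0. Lengths are in m, angles in rad, forces in N, time in s.
With the tool pointing down it reaches from about 0.4 to 0.9 m from the base axis. Payload 5.6 kg.
Tool frame: the origin (TCP) lies midway between the tips of the shut fingers; the grasp point (between the pads) lies 19 mm behind it; z points along the fingers, y is the line along which they close (so a half turn about z gives the same grasp; the last joint's range is limited). The gripper opens to 92 mm and grips with 3 to 60 N. Pads are 20 mm wide; open, the fingers measure 128 mm over their backs; the gripper's body (75 mm by 189 mm) begins 69 mm behind the grasp point.
Start: joints at [1.288, 0.468, -0.012, 1.603, 0.006, 1.071, -0.056], TCP at [0.154, -0.631, 0.215] pointing down, gripper open.
Joint ranges: [-2.53, 2.53], [-0.31, 2.02], [-1.57, 1.55], [0.28, 2.44], [-1.29, 4.43], [0.15, 1.84], [-2.92, 2.92]. Speed limits (rad/s): [2.57, 2.57, 3.14, 3.14, 3.14, 3.14, 3.14].

## Interface

Orientations are given as a 3x3 rotation matrix whose columns are the frame's x, y, z axes.
In Python, from station import env, effector, solver, viewer, workorder, search_frame, tip_of gives the robot as it stands. Calls block until the motion is done:
- env.reach(position, orientation): joint-space move of the TCP to a pose.
- env.movel(position, frame=None, rate=0.15): straight line of the TCP; frame=None keeps the orientation; rate is the mean speed in m/s.
- env.goto_joints(angles): joint-space move.
- effector.release() and effector.grasp(squeeze=None): open the fingers fully, or close them until they stop; squeeze is the grip in N (None keeps the last).
- env.pause(seconds).
- solver.inverse_kinematics(position, orientation): joint angles nearest the present ones, or None.
- env.sense(): the state.
- viewer.read_camera(name): name is "scene" or "top" or "wrist"; returns (picture, depth): 420x560x3 uint8, red, green, blue; 420x560 float32, m along the optical axis (not along the pixel's ray), 0 where there is no reading.
- viewer.camera_info(name): a dict with "intrinsics" (3x3 intrinsics, pixels), "eye" and "rotation" of the camera in the world; the wrist camera has in their place "T_tool_cam" (4x4, takes a point from camera to tool coordinates, whose origin is the TCP and whose axes are the flange's). Camera axes: x right, y up, looking along -z (the intrinsics and any distortion apply to the point x, -y, -z); pixel columns grow to the right and rows downward; lengths in m; the calibration is good to about 2 mm. A picture is of the moment at which its call begins: read the wrist's pose just before it. camera_info takes no time and is no camera call.
A pose or a line that the arm cannot do raises env.PlanningError and nothing moves.
- workorder.finish_job(): hands the job in; it is judged then, once.
Trained networks look in the newest picture that a camera, given by its name, has taken for a name from the list of things; names that differ only in an ending like _2 or _b are one class to them, and where a whole thing is asked for, a point or a joint stands for the part that bears it (a point fixed in the world has none). Each returns a list of dicts, best first, with "score" (0 to 1); they miss things now and then, are a little off and sometimes report something else, mostly with a low value. They report only what shows in the picture. A call takes as long as a camera call.
- search_frame(camera, name): "at" ([x, y, z] in m, in world coordinates, good to about 4 mm: the middle of the surface that is visible of it).
- tip_of(camera, name): "at" ([x, y, z] in m, in world coordinates, good to about 4 mm: a listed point, or the origin of a listed thing).
The state is a dict: "t": time; "joint_positions": joint angles; "joint_velocities": joint speeds; "tau": joint torques, N m; "ee_pos": TCP position; "tcp_rot": TCP orientation; "wrist_force": force on the tool from outside, world axes, zero at the start; "moment": the same for the moment, N m; "gripper_width": finger opening in m; "grasp_force": force on a finger pad.
Only numpy, scipy, OpenCV 4.12 (cv2) and the standard library are available. Lean on these libraries where they do the work, as an engineer would, in place of code of your own. Each camera call takes 0.05 s, during which the arm holds its last target. There are 200 camera calls.

## Task

Anchor the analyser sled to the shelf: gently push the clevis pin by its head fully home through the bracket, then take the spring cotter from its holder and push its straight leg down through the cross hole in the pin's end until the bow snaps round the pin's side, and let go. Feel your way and do not force anything: neither the pin nor the cotter needs more than a light push. Leave the other things on the shelf alone.

Things in the scene. Friction and masses are not known exactly. Their poses are not given: they have to be found in the camera images.
- bracket: Fixed steel clevis. Origin on the shelf under its middle, z up, y along the pin. Base plate 70 x 120 x 8 mm. Two lugs 36 mm wide (x), at y = -24 to -16 and 16 to 24 mm, round tops 83 mm high, with the sled's white tongue (80 mm high) between. The white sled, 180 x 220 mm, 20 mm high, lies at x = 55 to 235 mm; web 75 mm high, 30 mm long (y), at x = 58 to 72 mm.
- pin (a joint): How far the clevis pin is pushed in, m: 0 withdrawn, 0.030 fully home (head against the lug, a hard stop). It slides along the bracket's +y against about 3 N of friction, and stays where it is left. The pin also turns stiffly about its length (4 N at its rim) and has been left turned, unmeasured, by up to 0.42 rad either way.
- pin_head (a point): Centre of the outer end face of the pin's head, a steel disc 30 mm in diameter, 8 mm thick, 65 mm above the shelf, on the bracket's -y side. Axes as the bracket's; push it towards +y.
- pin_hole (a point): Middle of the cross hole on the axis of the 20 mm round pin, 65 mm above the shelf; y = +36 mm of the bracket with the pin home, hidden between the lugs before. 10 mm from the pin's end. The hole is 6.5 mm across, not countersunk. As the pin is left turned, its upper mouth, 10 mm above, lies up to 4.2 mm to either side (x): feel for it; the leg turns the pin upright as it enters.
- clip: Spring cotter of 5 mm steel wire, about 50 g, at first upright in its holder. Origin on the straight leg, where the pin's axis lies once seated; z up along the leg, x from leg towards bow, y across the thin side. The leg reaches 44.5 mm below. The coil, 20 mm across, is at x = -2.5 to 17.5, z = 10.5 to 30.5 mm. Seated it has about 2 mm of play up and down, until the coil stops on the pin.
- clip_tip (a point): Cut-off lower end (flat, chamfered 0.7 mm) of the cotter's straight leg, 44.5 mm below the cotter's origin. Axes as the cotter's.
- clip_tab (a point): Centre of the cotter's black pull tab, 28 (x) x 10 (y) x 34 mm (z), 47 mm above the cotter's origin and 4 mm to its +x side: grip it across its 10 mm thickness. Axes as the cotter's.
- clip_bow (a joint): Angle by which the cotter's sprung bow arm is forced open, rad; 0 closed. The arm hangs from the coil at +x; its wire's middle is at x = 7.5 mm in the throat, 13 mm below the origin, and flares to x = 15 mm at the tip, 24 mm below. Passing the pin opens it about 0.15 rad and takes about 5 N; then it snaps back to about 0. The bow may lie on the bracket's +x or -x side of the pin.
- clip_holder: Fixed grey plastic block 70 x 50 x 48 mm, with a slot 21.5 mm (x) by 6.5 mm (y), 40 mm deep, in its top where the cotter stands loosely; lift the cotter over 42 mm to clear it. Origin under its middle; heading as the cotter's at the start.
- spray_bottle: White bottle 68 mm in diameter, 170 mm high; a bystander. Origin under its middle.
- tip_box: Closed box 122 x 87 x 72 mm; a bystander. Origin under its middle.
- driver: Screwdriver lying on the shelf; a bystander. Origin under its middle.

How it is judged:
On the way, in this order (a step that is already met when the one before it is completed fails the run):
1. the pin is pushed home while the cotter is still in its holder (value of joint pin above 0.0275 m and horizontal distance between clip_tip and clip_holder below 0.03 m), for 0.1 s.
2. the cotter's leg enters the cross hole (horizontal distance between clip_tip and pin_hole below 0.004 m and z of clip_tip in the frame of pin_hole below 0.004 m), for 0.05 s.
At the end, for the whole second after the job is handed in: Pin within 2.5 mm of home; cotter released and at rest, its leg through the cross hole, its origin within 5.5 mm of the hole's middle (4.5 mm along the leg), bow closed to under 0.06 rad and round the pin's side (within 0.35 rad of square to the pin, 0.5 rad of upright) (value of joint pin above 0.0275 m and z of pin_hole in the frame of clip between -0.0045 and 0.0045 m and distance between pin_hole and clip below 0.0055 m and value of joint clip_bow below 0.06 rad and angle between the y axis of clip and the y axis of bracket, either way round below 0.35 rad and angle between clip's own z axis and vertical below 0.5 rad and linear speed of clip below 0.02 m/s and contact force between the fingers and clip below 0.1 N); the robot touches nothing.
It fails at once if the cotter is forced against the pin or bracket (sum of their contact forces over 40 N) (contact force between clip and bracket above 40 N).
It fails at once if the robot presses on the pin or bracket with more than 25 N (contact force between the arm and bracket above 25 N).
It fails at once if the robot's fingers press on the pin or bracket with more than 25 N (contact force between the fingers and bracket above 25 N).
It fails at once if a bystander is moved by more than 20 mm (distance of any of spray_bottle, tip_box, driver from where it was at the start of the episode above 0.02 m).
It also fails if it takes over 72 s, if anything falls off the work surface, if the arm or the gripper's body presses on something with over 40 N, if the wrist force passes 120 N, or if a joint passes its speed limit or range.

## Working session

There is one attempt and no reset: what is moved stays moved. The work goes in short steps, each a Python script; the robot and the scene stay as the last script left them, time stands still between calls to the robot, and variables do not carry over. Pictures are saved under pics/ and viewed, at most 10 in all, crops included, and the job is handed in when it is done.

```bash
ls; mkdir -p pics; cat > h.py <<'E'
import numpy as np, cv2
from station import env, effector, solver, viewer, workorder, search_frame, tip_of
np.set_printoptions(precision=4, suppress=True)
def cloud(cam):
    s=env.sense(); img,d=viewer.read_camera(cam); ci=viewer.camera_info(cam); K=ci["intrinsics"]
    v,u=np.indices(d.shape); x=(u-K[0,2])/K[0,0]*d; y=(v-K[1,2])/K[1,1]*d
    p=np.stack([x,-y,-d],-1)
    if "eye" in ci: w=p@np.array(ci["rotation"]).T+np.array(ci["eye"])
    else:
        T=np.array(ci["T_tool_cam"]); w=(p@T[:3,:3].T+T[:3,3])@np.array(s["tcp_rot"]).T+s["ee_pos"]
    w[d==0]=np.nan
    return img,d,w
def save(img,n): cv2.imwrite(f"pics/{n}.png",img[...,::-1])
E
python3 - <<'E'
from h import *
for c in ("scene","top"):
    img,d,w=cloud(c); save(img,c+"0"); np.save(c+"0.npy",w)
    ci=viewer.camera_info(c); print(c,ci)
    for n in ("bracket","pin_head","clip","clip_tab","clip_holder","spray_bottle","tip_box","driver"):
        print(n,[(np.array(r["at"]).round(4),round(r["score"],2)) for r in tip_of(c,n)[:2]])
print(viewer.camera_info("wrist"),env.sense())
E
```

```text
pics
scene {'intrinsics': array([[504.4258,   0.    , 281.8721],
       [  0.    , 504.4258, 205.1622],
       [  0.    ,   0.    ,   1.    ]]), 'eye': array([ 1.1613, -0.8043,  0.9788]), 'rotation': array([[ 0.8323, -0.3693,  0.4134],
       [ 0.5542,  0.5656, -0.6107],
       [-0.0083,  0.7374,  0.6754]])}
bracket [(array([ 0.5189,  0.1842, -0.0044]), 0.91)]
pin_head [(array([0.5174, 0.1339, 0.0682]), 0.55)]
clip [(array([ 0.4988, -0.2596,  0.056 ]), 0.63)]
clip_tab [(array([ 0.4967, -0.2585,  0.0526]), 0.7), (array([ 0.5041, -0.2575,  0.1061]), 0.45)]
clip_holder [(array([ 0.5075, -0.2598,  0.0009]), 0.79)]
spray_bottle [(array([ 0.7333, -0.2299, -0.0067]), 0.85)]
tip_box [(array([ 0.6844, -0.3968,  0.0002]), 0.9), (array([ 0.5176,  0.1862, -0.0035]), 0.26)]
driver [(array([ 0.4982,  0.4246, -0.0017]), 0.77)]
top {'intrinsics': array([[422.207 ,   0.    , 281.8052],
       [  0.    , 422.207 , 212.8885],
       [  0.    ,   0.    ,   1.    ]]), 'eye': array([ 0.5233, -0.0087,  1.0989]), 'rotation': array([[ 0.0107,  0.9975, -0.0701],
       [-0.9999,  0.0103, -0.0063],
       [-0.
[... 727 characters left out ...]

       [-0.0004,  0.2451, -0.9695, -0.1697],
       [ 0.    ,  0.    ,  0.    ,  1.    ]])} {'t': 0.9, 'joint_positions': array([ 1.288 ,  0.4675, -0.0116,  1.6027,  0.006 ,  1.0714, -0.0563]), 'joint_velocities': array([-0.0014,  0.0012,  0.0002, -0.0007,  0.0011, -0.0002, -0.0006]), 'tau': array([  0.0009, -52.0394,  -0.0123, -24.4051,  -0.0567,   0.0113,
         0.    ]), 'ee_pos': array([ 0.1543, -0.6314,  0.2146]), 'tcp_rot': array([[ 0.9714,  0.2374, -0.    ],
       [ 0.2374, -0.9714, -0.    ],
       [-0.    ,  0.    , -1.    ]]), 'wrist_force': array([ 0.0584, -0.1205, -0.128 ]), 'moment': array([-0.0364,  0.0172,  0.0145]), 'grasp_force': 0.0, 'gripper_width': 0.0916704016092458}
```

View pics/scene0.png

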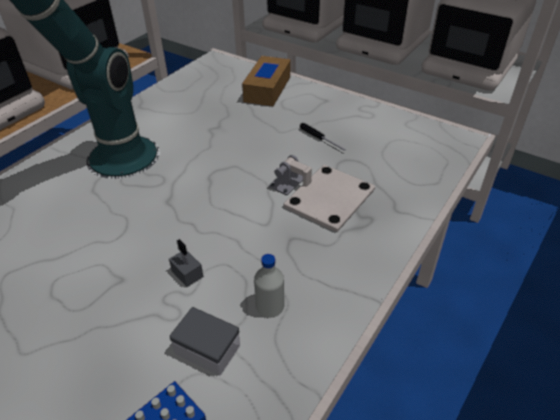

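View pics/top0.png

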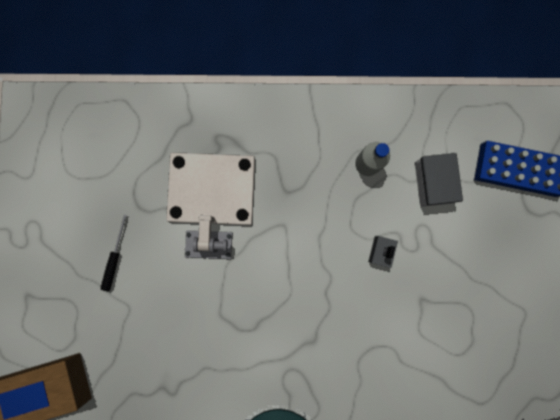

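```bash
cat >> h.py <<'E'
def tooldown(a):  # tool y (closing) at heading a, z down
    y=np.array([np.cos(a),np.sin(a),0]); z=np.array([0,0,-1.]); return np.column_stack([np.cross(y,z),y,z])
def rect(w,x,y,r,z0,z1):
    m=(np.hypot(w[...,0]-x,w[...,1]-y)<r)&(w[...,2]>z0)&(w[...,2]<z1)
    p=w[m]; R=cv2.minAreaRect((p[:,:2]*1000).astype(np.float32)); return len(p),np.median(p[:,2]),R
E
python3 - <<'E'
from h import *
w=np.load("top0.npy")
print("sled",rect(w,.665,.187,.2,.012,.028))
print("holder",rect(w,.502,-.26,.06,.04,.055))
print("tab",rect(w,.502,-.26,.06,.085,.14))
print("tongue/lug",rect(w,.52,.187,.08,.06,.1))
print("table",np.nanmedian(w[350:380,200:240,2]))
s=env.sense();R=np.array(s["tcp_rot"])
for a in (0,np.pi):
  for p in ([.52,.165,.21],[.5,-.26,.25]):
    q=solver.inverse_kinematics(np.array(p),tooldown(a)); print(a,p,q)
E
```

```text
sled (5826, np.float64(0.02040796927696842), ((620.899658203125, 185.39053344726562), (220.0584716796875, 264.40533447265625), 88.2251968383789))
holder (485, np.float64(0.047617300777859084), ((504.9217834472656, -256.9884033203125), (51.7822151184082, 69.9696273803711), 75.54467010498047))
tab (88, np.float64(0.11372869694644855), ((505.0838623046875, -256.7930908203125), (10.500765800476074, 28.605566024780273), 75.84925079345703))
tongue/lug (678, np.float64(0.07655215728857612), ((544.6690063476562, 172.60079956054688), (87.65391540527344, 80.34246063232422), 0.5928599238395691))
table 0.0002779986131282719
0 [0.52, 0.165, 0.21] [ 0.4518  0.5484 -1.0903  1.8164  0.5412  1.1139 -0.8299]
0 [0.5, -0.26, 0.25] [ 0.823   0.3379 -0.4999  1.7546  0.1798  1.0945  0.264 ]
3.141592653589793 [0.52, 0.165, 0.21] [ 0.5543  0.7024 -1.3157  1.8118  0.7273  1.2233  2.16  ]
3.141592653589793 [0.5, -0.26, 0.25] [ 0.3809  0.2854  0.0478  1.7839 -0.0153  1.0727 -2.7076]
```

```bash
python3 - <<'E'
from h import *
D=np.pi/180
for a in (75.5,-104.5): print(a,solver.inverse_kinematics(np.array([.505,-.257,.1]),tooldown(a*D)))
for a in (88.2,-91.8): print(a,solver.inverse_kinematics(np.array([.52,.22,.1]),tooldown(a*D)))
env.reach(np.array([.505,-.257,.21]),tooldown(75.5*D))
img,d,w=cloud("wrist"); save(img,"w1"); np.save("w1.npy",w)
for n in ("clip","clip_tab","clip_holder"): print(n,[(np.array(r["at"]).round(4),round(r["score"],2)) for r in tip_of("wrist",n)[:2]])
print("holder",rect(w,.505,-.257,.06,.04,.055)); print("tab",rect(w,.505,-.257,.05,.085,.14))
D1=-1.8*D
env.reach(np.array([.52,.17,.24]),tooldown(D1))
img,d,w=cloud("wrist"); save(img,"w2"); np.save("w2.npy",w)
for n in ("bracket","pin_head"): print(n,[(np.array(r["at"]).round(4),round(r["score"],2)) for r in tip_of("wrist",n)[:2]])
s=env.sense();print(s["t"],s["wrist_force"],s["joint_positions"])
print("sled",rect(w,.665,.187,.2,.012,.028))
a=cv2.imread("pics/w1.png");b=cv2.imread("pics/w2.png")
cv2.imwrite("pics/w12.png",np.vstack([a[60:360],b[60:360]]))
E
```

```text
75.5 [ 0.8938  0.5689 -0.6272  1.8673  0.4362  0.8456  1.3635]
-104.5 [ 0.5087  0.4792 -0.1228  1.8931  0.0809  0.7741 -1.4822]
88.2 [ 0.3079  0.7724 -1.0723  1.8558  0.8015  1.0221  0.4324]
-91.8 [ 0.1344  0.6215 -0.7856  1.8654  0.5589  0.8893 -2.5259]
clip [(array([ 0.4967, -0.2557,  0.0518]), 0.79)]
clip_tab [(array([ 0.5003, -0.2621,  0.1016]), 0.96)]
clip_holder [(array([ 0.5092, -0.2567, -0.0042]), 0.88)]
holder (2427, np.float64(0.04753745371102516), ((503.7945556640625, -259.17352294921875), (50.00727844238281, 69.73628997802734), 75.65233612060547))
tab (399, np.float64(0.11537844948892392), ((504.1094665527344, -259.55413818359375), (9.39235782623291, 28.444461822509766), 74.95549774169922))
bracket [(array([ 0.516 ,  0.1859, -0.0001]), 0.73)]
pin_head [(array([0.5177, 0.1245, 0.0659]), 0.91)]
4.9083 [-0.1116 -0.0409  1.0948] [ 0.1401  0.3448 -0.6342  1.7978  0.23    1.0738 -0.6093]
sled (23222, np.float64(0.0196579709262142), ((619.816162109375, 183.5021514892578), (219.69668579101562, 263.56390380859375), 88.37519073486328))
```

View pics/w12.png

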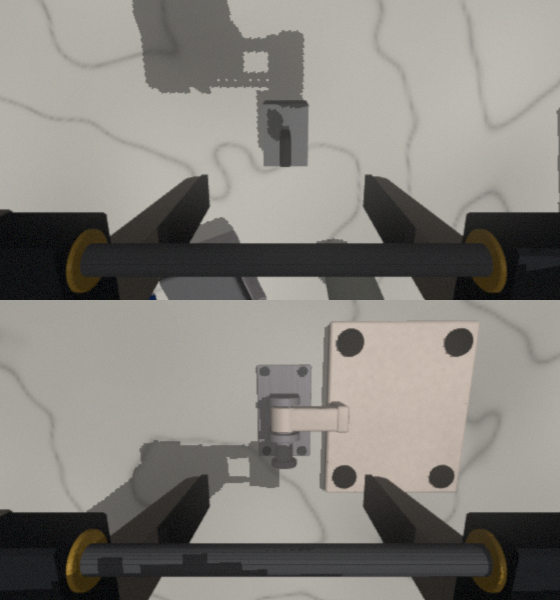

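```bash
python3 - <<'E'
from h import *
D=np.pi/180
w=np.load("w2.npy"); h=-1.7*D
ex=np.array([np.cos(h),np.sin(h)]); ey=np.array([-ex[1],ex[0]]); O=np.array([.518,.186])
L=np.dstack([(w[...,:2]-O)@ex,(w[...,:2]-O)@ey,w[...,2]])
def m(n,c,f): 
    q=L[c]; print(n,len(q),f(q))
pc=lambda q:np.percentile(q,[1,5,50,95,99],axis=0).T
m("base",(abs(L[...,0])<.05)&(abs(L[...,1])<.08)&(L[...,2]>.005)&(L[...,2]<.012),lambda q:pc(q))
m("sled",(L[...,0]>.04)&(L[...,2]>.016)&(L[...,2]<.024),pc)
m("head",(abs(L[...,0])<.03)&(L[...,1]>-.075)&(L[...,1]<-.045)&(L[...,2]>.06)&(L[...,2]<.09),pc)
m("lugs",(abs(L[...,0])<.03)&(abs(L[...,1])<.035)&(L[...,2]>.07)&(L[...,2]<.09),pc)
s=np.load("scene0.npy"); h=-14.5*D; ex=np.array([np.cos(h),np.sin(h)]); ey=np.array([-ex[1],ex[0]])
P=(s[...,:2]-[.504,-.2595])
L=np.dstack([P@ex,P@ey,s[...,2]]);r=(np.hypot(L[...,0],L[...,1])<.03)
for z in range(52,120,6):
    c=r&(L[...,2]>z/1e3)&(L[...,2]<z/1e3+.006); q=L[c]
    if len(q): print(z,len(q),q[:,:2].min(0),q[:,:2].max(0),q.mean(0)[:2])
E
```

```text
base 2660 [[-0.0355 -0.0339 -0.0064  0.0311  0.0335]
 [-0.0579 -0.0512  0.0274  0.0573  0.0598]
 [ 0.0055  0.0062  0.0075  0.0091  0.0117]]
sled 22248 [[ 0.0559  0.0636  0.1464  0.2235  0.2306]
 [-0.1037 -0.0894  0.0167  0.1017  0.1085]
 [ 0.0174  0.0182  0.0196  0.0228  0.0238]]
head 228 [[-0.0151 -0.0138 -0.0011  0.0115  0.0128]
 [-0.0543 -0.0537 -0.0488 -0.0457 -0.0451]
 [ 0.0627  0.0663  0.0756  0.0794  0.08  ]]
lugs 1633 [[-0.0167 -0.0134  0.0035  0.0265  0.0297]
 [-0.0333 -0.0281 -0.0005  0.0227  0.0248]
 [ 0.0704  0.0716  0.077   0.0821  0.0831]]
52 7 [-0.0242 -0.0041] [ 0.0123 -0.0001] [ 0.0016 -0.0028]
58 5 [-0.0051 -0.0045] [ 0.0126 -0.0023] [ 0.0057 -0.0034]
64 10 [-0.0042 -0.0053] [ 0.0125 -0.0009] [ 0.0051 -0.0033]
70 6 [-0.0028 -0.0054] [ 0.0138 -0.0015] [ 0.0048 -0.0038]
76 4 [-0.0026 -0.0064] [0.0125 0.0009] [ 0.0085 -0.0027]
82 12 [-0.0099 -0.0073] [0.016  0.0001] [ 0.0045 -0.0056]
88 13 [-0.0113 -0.0075] [0.0169 0.0013] [ 0.007  -0.0051]
94 16 [-0.0119 -0.0084] [0.017  0.0024] [ 0.0059 -0.0056]
100 16 [-0.0089 -0.0074] [0.0178 0.0001] [ 0.0085 -0.0051]
106 16 [-0.0126 -0.0083] [0.0171 0.003 ] [ 0.0064 -0.0035]
112 37 [-0.0134 -0.0088] [0.0161 0.0019] [ 0.0025 -0.0033]
118 2 [-0.0007 -0.0069] [ 0.0038 -0.0016] [ 0.0016 -0.0042]
```

```bash
cat >> h.py <<'E'
D=np.pi/180; H=-1.7*D
EX=np.array([np.cos(H),np.sin(H),0]); EY=np.array([-EX[1],EX[0],0]); O=np.array([.517,.186,0])
def B(x,y,z): return O+x*EX+y*EY+np.array([0,0,z])
def loc(p): p=np.array(p)-O; return np.array([p@EX,p@EY,p[2]])
def F():
    s=env.sense(); f=np.array(s["wrist_force"]); return s["t"],loc(s["ee_pos"]),np.array([f@EX,f@EY,f[2]])
E
python3 - <<'E'
from h import *
effector.grasp(5)
R=tooldown(H)
env.reach(B(0,-.092,.12),R); env.movel(B(0,-.092,.057),R)
t,p,f0=F(); print(t,p,f0,env.sense()["gripper_width"])
y=-.092
env.movel(B(0,-.078,.057),R,rate=.05); y=-.078
while y<-.030:
    y+=.001; env.movel(B(0,y,.057),R,rate=.02)
    t,p,f=F(); print(round(t,2),p,(f-f0).round(2))
    if abs((f-f0)[1])>9: break
E
```

```text
7.4417 [ 0.0009 -0.0909  0.0581] [-0.8328  0.1611  0.2599] 0.0004011816777354397
8.12 [-0.     -0.0772  0.057 ] [ 1.34 -0.6  -0.26]
8.38 [ 0.    -0.076  0.057] [0.12 0.35 0.21]
8.62 [ 0.     -0.0749  0.057 ] [ 1.58  0.63 -0.64]
8.88 [-0.     -0.0739  0.057 ] [0.96 0.05 0.31]
9.12 [ 0.     -0.0729  0.057 ] [ 0.71 -0.94 -1.51]
9.38 [-0.     -0.0719  0.057 ] [ 0.33  0.68 -0.46]
9.62 [-0.     -0.0709  0.057 ] [ 1.68 -0.75 -0.98]
9.88 [-0.     -0.0699  0.057 ] [ 1.47 -0.21 -1.04]
10.12 [-0.     -0.0689  0.057 ] [ 0.43  0.09 -0.78]
10.38 [-0.     -0.0679  0.057 ] [1.01 1.12 0.08]
10.62 [-0.     -0.0669  0.057 ] [ 0.45 -0.74  0.87]
10.88 [ 0.     -0.0659  0.057 ] [ 0.17  0.04 -0.61]
11.12 [-0.     -0.0654  0.057 ] [ 0.77 -2.2   0.49]
11.38 [ 0.     -0.0646  0.057 ] [ 1.81 -3.9   0.55]
11.62 [ 0.     -0.0631  0.057 ] [ 1.35 -3.26 -0.54]
11.88 [-0.     -0.0619  0.057 ] [ 0.7  -3.57 -0.65]
12.12 [ 0.     -0.0608  0.057 ] [ 0.69 -3.24 -0.89]
12.38 [-0.     -0.0598  0.057 ] [ 1.99 -2.24 -1.14]
12.62 [ 0.     -0.0589  0.057 ] [ 0.54 -2.44 -0.21]
12.88 [-0.     -0.0579  0.057 ] [ 0.23 -2.77 -0.16]
[... 288 characters left out ...]
57 ] [ 1.25 -2.75 -0.95]
14.62 [ 0.     -0.0509  0.057 ] [ 0.65 -2.39 -1.6 ]
14.88 [ 0.     -0.0498  0.057 ] [ 0.72 -2.72 -1.58]
15.12 [ 0.     -0.0489  0.057 ] [ 1.31 -3.01 -1.19]
15.38 [ 0.     -0.0478  0.057 ] [ 2.1  -3.06 -1.33]
15.62 [ 0.     -0.0468  0.057 ] [ 2.37 -2.6  -2.14]
15.88 [-0.     -0.0459  0.057 ] [ 1.33 -2.63 -2.16]
16.12 [ 0.     -0.0449  0.057 ] [ 1.04 -3.09 -0.89]
16.38 [-0.     -0.0438  0.057 ] [ 1.22 -2.38 -2.14]
16.62 [-0.     -0.0429  0.057 ] [ 1.38 -2.73 -1.26]
16.88 [ 0.     -0.0419  0.057 ] [ 1.2  -4.25 -0.77]
17.12 [-0.     -0.0418  0.057 ] [ 0.87 -6.03 -0.54]
17.38 [-0.     -0.0418  0.057 ] [ 1.23 -7.81  0.81]
17.62 [-0.0001 -0.0418  0.0569] [ 0.19 -9.01  2.67]
```

```bash
python3 - <<'E'
from h import *
R=tooldown(H)
env.movel(B(0,-.06,.057),R,rate=.1); env.movel(B(0,-.06,.13),R,rate=.25)
env.movel(B(0,-.012,.10),R,rate=.15)
img,d,w=cloud("wrist"); save(img,"w3"); np.save("w3.npy",w); print(F())
L=np.dstack([(w-O)@EX,(w-O)@EY,w[...,2]])
c=(abs(L[...,0])<.02)&(L[...,1]>.026)&(L[...,1]<.05)&(L[...,2]>.06)&(L[...,2]<.09)
v,u=np.where(c); print(u.min(),u.max(),v.min(),v.max())
q=L[c]; print(np.percentile(q,[1,5,50,95,99],axis=0).T)
for n in ("pin_hole","bracket"): print(n,[(loc(r["at"]).round(4),round(r["score"],2)) for r in tip_of("wrist",n)[:2]])
u0,v0=int(u.mean()),int(v.mean())
a=cv2.resize(img[v0-40:v0+40,u0-50:u0+50],None,fx=7,fy=7,interpolation=cv2.INTER_CUBIC); save(a,"w3c"); print(u0-50,v0-40)
E
```

```text
(19.0, array([-0.0002, -0.0127,  0.0996]), array([0.391 , 0.7049, 0.0273]))
274 303 147 181
[[-0.0091 -0.0083  0.0007  0.0091  0.01  ]
 [ 0.0261  0.027   0.0365  0.0463  0.0468]
 [ 0.0606  0.0666  0.0727  0.075   0.0754]]
pin_hole [(array([0.0042, 0.0372, 0.0646]), 0.62)]
bracket [(array([-0.0001, -0.001 , -0.0035]), 0.75)]
238 123
```

View pics/w3c.png

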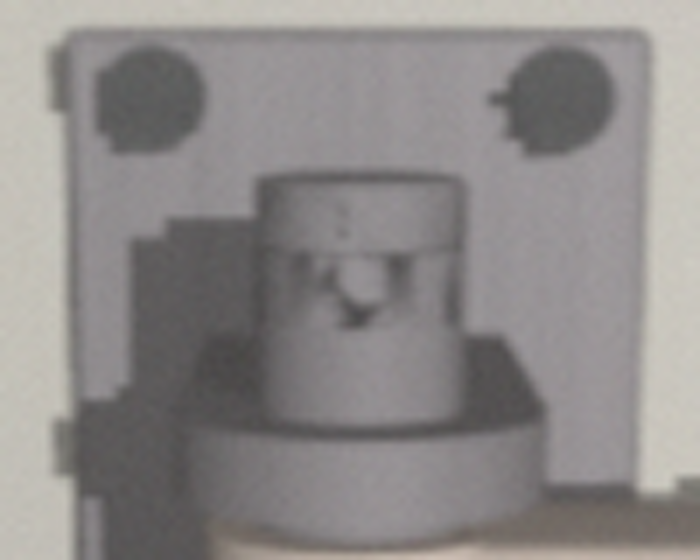

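```bash
python3 - <<'E'
from h import *
w=np.load("w3.npy"); L=np.dstack([(w-O)@EX,(w-O)@EY,w[...,2]])
np.set_printoptions(linewidth=220)
print("z mm",range(273,306)); 
for v in range(148,178): print(v,round(np.nanmedian(L[v,284:295,1])*1e3,1),(L[v,273:306,2]*1e3).round(0).astype(int))
print((L[163,273:306,0]*1e3).round(1))
g=cv2.imread("pics/w3.png",0); 
for v in range(154,174): print(v,g[v,273:306])
E
```

```text
z mm range(273, 306)
148 46.7 [ 7 66 68 69 70 70 72 72 72 72 72 72 73 73 72 73 73 73 72 72 72 73 73 73 71 71 71 71 70 68 67  8  6]
149 46.2 [ 7 68 70 70 71 71 73 71 73 73 73 73 73 74 75 74 76 75 74 74 75 74 72 74 73 72 71 70 71 68 66  8  8]
150 45.6 [ 8 67 69 71 71 70 73 73 74 74 73 74 75 75 75 74 75 76 74 72 73 74 73 74 73 72 70 71 71 68 67  8  7]
151 45.0 [                   9                   68                   69                   70                   71                   72                   73                   73                   72                   74
                   74                   75 -9223372036854775808                   75                   74                   74                   74                   74                   74                   73
                   74                   73                   74                   73                   73                   72                   72                   71                   70                   68
                   66                    8 -9223372036854775808]
152 44.4 [ 8 67 69 72 71 72 73 73 73 73 74
[... 6928 characters left out ...]
131 126 111  97  89  93 111 127 130 131 136 137 135 130 132 130 129 118 106 108 129 143]
170 [ 88  81  87  91 101 109 113 118 121 124 126 129 133 127 125 127 131 134 141 142 142 141 140 136 136 135 132 130 126 116 110 115 126]
171 [ 79  77  85  94 102 106 113 118 121 125 129 129 134 134 139 138 140 143 145 144 144 139 139 137 138 138 133 131 124 117 108  98  93]
172 [ 74  79  82  94 101 107 110 119 121 125 130 128 134 136 140 142 143 146 145 145 145 143 138 139 139 136 135 132 125 114 108  93  85]
173 [ 75  79  82  92 102 107 113 118 123 125 126 127 131 134 138 141 139 142 145 146 143 142 140 140 139 134 134 130 125 118 107  91  82]<stdin>:5: RuntimeWarning: invalid value encountered in cast
```

```bash
python3 - <<'E'
from h import *
R=tooldown(np.pi/2+H)
env.reach(B(0,.0362,.169),R); effector.release()
img,d,w=cloud("wrist"); np.save("w4.npy",w); s=env.sense(); print(F())
L=np.dstack([(w-O)@EX,(w-O)@EY,w[...,2]])
c=(abs(L[...,0])<.014)&(L[...,1]>.026)&(L[...,1]<.05)&(L[...,2]>.06)&(L[...,2]<.09)
v,u=np.where(c); print(u.min(),u.max(),v.min(),v.max())
Z=np.nan_to_num(L[...,2]*1e3).round().astype(int)
for r in range(v.min()-1,v.max()+2): print(r,Z[r,u.min()-1:u.max()+2],(np.nanmedian(L[r,u.min():u.max()+1][c[r,u.min():u.max()+1]],axis=0)*1e3).round(1) if c[r].any() else '')
print((L[(v.min()+v.max())//2,u.min()-1:u.max()+2,1]*1e3).round(1))
# tab from w1 in its tool frame (TCP .505,-.257, a 75.5)
w=np.load("w1.npy"); p=w-np.array([.505,-.257,0]); R1=tooldown(75.5*D)
tx,ty=p@R1[:,0],p@R1[:,1]
for z0,z1 in ((.085,.112),(.112,.122)):
    m=(abs(tx)<.03)&(abs(ty)<.02)&(w[...,2]>z0)&(w[...,2]<z1); v,u=np.where(m)
    print("tab tool x",np.percentile(tx[m],[0,2,50,98,100])*1e3,"y",np.percentile(ty[m],[0,2,50,98,100])*1e3,u.min(),u.max(),v.min(),v.max())
E
```

```text
(21.7417, array([-0.    ,  0.0362,  0.169 ]), array([-0.511 ,  0.1259, -0.3901]))
274 296 198 219
197 [50 24  8  7  8  8  8  7  8  7  7  8 10  8  8  8  7  7  8  7  9  7  8  8
  8] 
198 [62 63 62 63 63 63 64 64 64 62 62 63 63 63 63 63  8  8  7  7  7  8  8  7
  7] [-9.4 32.7 62.9]
199 [66 68 66 66 67 66 67 67 67 66 65 66 67 66 67 67  9 65 65 66 65 65 66 65
  8] [-9.1 35.9 66.2]
200 [69 69 69 68 67 69 69 68 69 69  0 69 69 69 71 69 67 69 68 68 69 69 69 66
  7] [-8.8 36.8 68.6]
201 [69 70 69 70 69 68 70 69 70 70 70 69 69 70  0 69 64 70 69 68 70 69 69 70
  9] [-8.  35.5 69.4]
202 [71 70 72 70 70 70 71 72 71 71 70 72 71 71 70 71 70 70 71 72 70 70 71 70
  8] [-7.4 35.9 70.6]
203 [72 71 72 73 71 71 71 71 72 70 72 72 71 71 71 72 71 71 72 71 71 71 70 70
  8] [-6.5 35.9 71.1]
204 [71 71 72 73 70 73 72 73 72 73 73 72 72 72 71 72 72 71 71 73 71 72 73 72
  9] [-5.8 35.9 71.8]
205 [73 72 73 73 72 74 73 73 73 73 71 73 71 74 73 72 74 72 73 73 73 72 73 72
  9] [-5.1 35.9 72.7]
206 [74 74 73 73 72 73 73 74 73 73 72 73 75 73 72 73 74 74 73 73 73 74 73 74
  7] [-4.3 35.9 73.3]
207 [73 74 75 73 74 72 75 73
[... 1000 characters left out ...]
73 71 72 72 74 69 72 72 72 74 72 73  0
 12] [ 6.  35.4 72.6]
218 [71 73 71 72 71 73 73 73 72 72 71 72 73 72 72 72 69  0 71 71 72 72 71 71
 13] [ 7.2 35.9 71.8]
219 [71 72 70 71 70 72 71 71 69 70 71 70 70 70 71 71  8 70 70 71 70 71 70 12
 13] [ 8.5 35.4 70.5]
220 [54  8  8  7  8  7  7  7  7  8  8  7  8  7  7  8  8  9  9  8  7  8 11 12
 12] 
[25.2 26.1 27.  27.9 28.8 29.7 30.6 31.5 32.3 33.2 33.5 34.6 35.7 36.8
 37.9 38.6 39.5 40.4 41.3 42.2 43.1 43.9 44.8 45.7 49. ]
tab tool x [11.8028 11.9344 13.5986 14.3681 14.4456] y [-7.2821 -7.1255 -2.5862  2.0805  2.1303] 279 289 190 197
tab tool x [-13.9891 -13.6032   0.3391  13.0499  13.6988] y [-7.1824 -7.1332 -2.5703  1.8751  1.8857] 279 289 196 226
```

```bash
python3 - <<'E'
from h import *
R1=tooldown(75.5*D); P=np.array([.505,-.257,0])+R1[:,0]*-.0002+R1[:,1]*-.0026
env.reach(P+[0,0,.15],R1); env.movel(P+[0,0,.0855],R1,rate=.12); print(F())
effector.grasp(40); s=env.sense(); print(F(),s["gripper_width"],s["grasp_force"],np.array(s["ee_pos"])-P)
env.movel(P+[0,0,.19],R1,rate=.15)
R=tooldown(np.pi/2+H); env.reach(B(.00325,.0362,.19),R)
print(F(),env.sense()["gripper_width"])
img,d,w=cloud("wrist"); save(img,"w5"); np.save("w5.npy",w)
p=(w-env.sense()["ee_pos"])@R
m=(abs(p[...,0])<.03)&(abs(p[...,1])<.008)&(p[...,2]>-.045)&(p[...,2]<-.028); print("tab x",np.percentile(p[m][:,0],[0,2,50,98,100])*1e3,np.percentile(p[m][:,2],[2,50,98])*1e3)
img,d,w=cloud("scene"); save(img,"s5")
for n in ("clip_tip","clip","clip_tab","pin_hole"): print(n,[(loc(r["at"]).round(4),round(r["score"],2)) for r in tip_of("scene",n)[:2]])
a=cv2.imread("pics/s5.png")[90:240,220:380]; cv2.imwrite("pics/s5c.png",cv2.resize(a,None,fx=4,fy=4,interpolation=cv2.INTER_CUBIC))
E
```

```text
(24.1917, array([ 0.0013, -0.4454,  0.0858]), array([-0.4117, -0.3015,  0.5382]))
(25.4, array([ 0.0008, -0.4458,  0.0855]), array([ 0.3863, -0.2626,  0.8992])) 0.009596426780112442 39.99996364116669 [-0.     -0.      0.0855]
(28.0083, array([0.004 , 0.0347, 0.1897]), array([ 0.5183, -0.6119, -0.5954])) 0.009751631421841019
tab x [-14.6733 -13.0113   3.13    12.89    13.5687] [-42.9952 -30.2466 -28.283 ]
clip_tip [(array([-0.0013,  0.0377,  0.1121]), 0.39)]
clip [(array([-0.0048,  0.0312,  0.157 ]), 0.45)]
clip_tab [(array([0.0032, 0.0422, 0.2096]), 0.54)]
pin_hole [(array([-0.005 ,  0.0378,  0.0663]), 0.39)]
```

View pics/s5c.png

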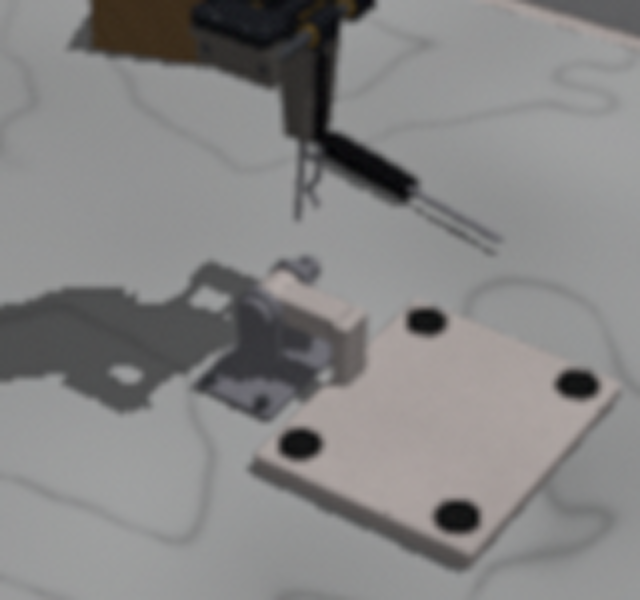

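View pics/w5.png

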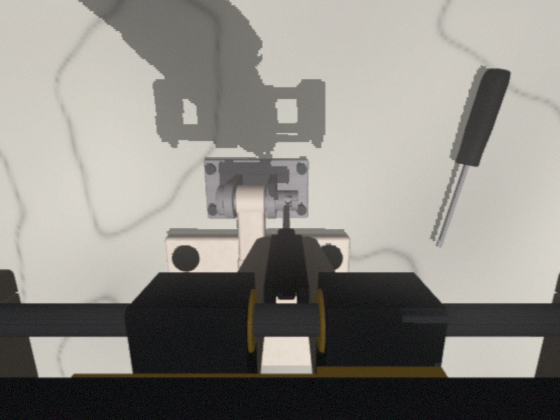

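```bash
python3 - <<'E'
from h import *
w=np.load("w5.npy"); R=tooldown(np.pi/2+H); p=(w-(B(.0036,.0355,.19)))@R*1e3
p=(w-np.array(env.sense()["ee_pos"]))@R*1e3; print(F())
m=(abs(p[...,0])<25)&(abs(p[...,1])<9)&(p[...,2]>8)&(p[...,2]<95)
v,u=np.where(m)
for r in range(v.min(),v.max()+1):
    k=m[r]
    if k.any(): print(r,np.where(k)[0].min(),np.where(k)[0].max(),p[r][k].mean(0).round(1),p[r][k].min(0).round(1),p[r][k].max(0).round(1))
E
```

```text
(28.3083, array([0.0036, 0.0356, 0.19  ]), array([ 0.3154, -0.9757, -0.9359]))
205 284 287 [ 9.8 -0.7 75.2] [ 9.7 -1.9 74.8] [ 9.9  0.5 75.5]
206 283 288 [ 9.3 -0.7 73.8] [ 8.8 -2.8 72. ] [ 9.7  1.4 76. ]
207 283 288 [ 9.2 -0.7 70.6] [ 8.9 -2.7 69.5] [ 9.5  1.3 71.8]
208 283 288 [ 9.  -0.7 68.1] [ 8.6 -2.7 66.5] [ 9.4  1.3 70. ]
209 283 288 [ 9.  -0.7 65.2] [ 8.5 -2.7 63.7] [ 9.3  1.3 67.1]
210 283 288 [ 8.8 -0.7 62.6] [ 8.2 -2.6 61. ] [ 9.2  1.3 65. ]
211 283 288 [ 8.6 -0.7 60.2] [ 8.2 -2.6 59. ] [ 9.   1.3 61.8]
212 283 288 [ 8.6 -0.7 57.1] [ 8.2 -2.6 55.6] [ 9.1  1.3 58.7]
213 283 288 [ 8.4 -0.7 55.1] [ 7.7 -2.6 53.1] [ 8.9  1.3 57.7]
214 283 288 [ 8.3 -0.6 52.4] [ 7.7 -2.5 51.4] [ 8.6  1.2 54.9]
215 283 288 [ 8.2 -0.6 50. ] [ 7.7 -2.5 48.2] [ 8.7  1.2 51.8]
216 283 288 [ 8.  -0.6 47.9] [ 7.5 -2.5 47.1] [ 8.3  1.2 49.8]
217 283 288 [ 8.2 -0.6 44.8] [ 7.8 -2.5 43.3] [ 8.6  1.2 46. ]
218 283 288 [ 8.  -0.6 42.9] [ 7.4 -2.4 41.2] [ 8.4  1.2 44.9]
219 283 288 [ 7.8 -0.6 40.8] [ 7.1 -2.4 38.5] [ 8.5  1.2 43.1]
220 282 288 [ 7.6 -1.  39.1] [ 5.8 -3.2 36.4] [ 8.3  1.2 45.2]
221 282 288 [ 7.5 -1.  36.8] [ 6.  -3.1 34.7] [ 8.1  1.1 41.9]
222 282 288 [ 7.3 -1.  34.9] [ 5.8 -3.1 33.7] [ 7.7  1.1 40.2]
223 282 288 [ 7.4 -0.9 32.3] [ 6.2 -3.1 30.1] [ 8.1  1.1 36.3]
224 282 288 [ 7.3 -0.9 30.2] [ 6.3 -3.  27.8] [ 8.1  1.1 33.7]
225 282 289 [ 7.  -0.6 29.1] [ 5.4 -3.  27. ] [ 7.6  1.8 34.3]
226 282 289 [ 6.9 -0.6 27. ] [ 5.6 -3.  24.5] [ 7.7  1.8 31.3]
227 282 289 [ 6.9 -0.6 24.8] [ 5.9 -2.9 23.2] [ 7.4  1.8 27.8]
```

```bash
cat >> h.py <<'E'
th=.055
RY=np.array([[np.cos(th),0,-np.sin(th)],[0,1,0],[np.sin(th),0,np.cos(th)]])
RT=tooldown(np.pi/2+H)@RY
E
python3 - <<'E'
from h import *
env.movel(B(.006,.0362,.168),RT,rate=.1); env.pause(.5)
print(F()); s=env.sense(); img,d,w=cloud("wrist"); save(img,"w6"); np.save("w6.npy",w)
p=(w-np.array(s["ee_pos"]))@np.array(s["tcp_rot"])*1e3
m=(abs(p[...,0]-8)<5)&(abs(p[...,1])<3.6)&(p[...,2]>45)&(p[...,2]<78)
q=p[m]; A=np.polyfit(q[:,2],q[:,0],1); print("slope",A,"at77.5",np.polyval(A,77.5),"y",q[:,1].min(),q[:,1].max(),np.polyfit(q[:,2],q[:,1],1),"zmax",q[:,2].max())
L=np.dstack([(w-O)@EX,(w-O)@EY,w[...,2]])*1e3
v,u=np.where(m); print(u.min(),u.max(),v.min(),v.max()); print(s["tcp_rot"])
for r in range(v.min()-14,v.min()+4): print(r,np.nan_to_num(L[r,274:300,2]).astype(int),L[r,276,0].round(1),L[r,296,0].round(1))
print(L[v.min()-4,274:300,1].round(1))
E
```

```text
(29.1833, array([0.0061, 0.0362, 0.1681]), array([ 0.0257, -0.1413, -0.0858]))
slope [0.0373 7.0007] at77.5 9.888639674514302 y -1.8577763783783552 2.2702137378801983 [-0.0002  0.2463] zmax 76.55158022601523
283 288 205 217
[[-0.998   0.0298  0.055 ]
 [ 0.0298  0.9996 -0.0015]
 [-0.055   0.0001 -0.9985]]
191 [71 71 71 72 70 71 71 72 73 71 71 71 71 71 71 72 72 70 70 71 71 71 71  7
  6  6] -6.6 -6.6
192 [72 72 72 73 72 71 72 71 72 71 71 72 72 72 72 71 71 73 71 72 72 72 72  7
  7  8] -5.8 -5.8
193 [73 71 72 72 73 73 73 71 73 72 73 73 73 74 72 72 72 73 72 72 72 72 74  8
  7  8] -5.0 -5.4
194 [73 74 72 73 73 73 73 73 72 72 73 72 73 73 74 73 73 73 71 72 74 73 72  7
  7  6] -4.2 -4.1
195 [73 73 74 73 74 74 73 75 73 72  7  7  6  6 72 73 73 73 72 74 73 73 73  8
  7  8] -3.6 -3.5
196 [74 72 74 73 73 74 73 73 72  7  8  7  8  8  6 74 73 74 75 74 74 74 74  8
  6  7] -2.7 -2.7
197 [73 73 74 74 73 74 74 74 59  8  7  7  7  7  7 65 72 73 74 75 73 73 73  7
  8  7] -2.0 -1.5
198 [74 74 74 74 74 75 75 75 64 59  6  7  6  6 60 65 75 74 75 76 75 75 74  7
  7  8] -1.0 -1.0
199 [75 75 74 74 73 73 72 74 69 65
[... 358 characters left out ...]
4 73 74 74 74 73 74 74 73 73 74 73 74 74 73 72 75 75 73 12
 12 12] 3.7 3.9
204 [73 73 73 72 73 74 72 73 74 73 73 73 72 72 73 72 72 74 74 73 73 73 73 12
 12 12] 4.9 4.9
205 [72 72 72 74 71 72 72 72 72 72 91 92 93 91 72 73 73 72 71 73 73 73 72 12
 12 13] 6.0 5.9
206 [70 71 70 72 72 72 71 72 71 91 95 96 95 95 91 72 71 72 70 71 72 71 70 12
 12 12] 7.5 7.6
207 [70 70 71 70 69 71 70 70 70 95 97 98 98 97 94  7 70 69 71 71 70 70 68 12
 12 12] 8.2 9.3
208 [  7   6   8   7   7   7   7   6   7  99 100 101 101  99  97   8   8   8
   7   8   8   7  12  13  12  12] 28.8 27.5
[26.3 27.2 28.  28.9 29.8 30.7 31.6 32.4 33.3 34.2 35.  35.9 36.8 37.7
 38.6 39.5 40.4 41.2 42.1 43.  43.9 44.8 45.6 48.8 49.9 51. ]
```

```bash
cat >> h.py <<'E'
def feel(x,y,z,zend,dz=.001,fmax=4,rate=.02,f0=None,verbose=True):
    """descend in steps at local x,y until fz rises by fmax; returns (z commanded, actual, force)"""
    while z>zend:
        z-=dz; env.movel(B(x,y,z),RT,rate=rate); t,p,f=F(); f=f-f0
        if verbose: print(round(t,2),round(z*1e3,1),(p*1e3).round(2),f.round(1))
        if f[2]>fmax: return False,z,p,f
    return True,z,p,f
E
python3 - <<'E'
from h import *
x,y=.00285,.0362
env.movel(B(x,y,.168),RT,rate=.05); env.movel(B(x,y,.156),RT,rate=.05); env.pause(.3)
f0=np.mean([(env.pause(.02),F()[2])[1] for _ in range(5)],axis=0); np.save("f0.npy",f0); print(F(),f0)
for dx,dy in ((0,0),(-.0007,0),(.0007,0),(0,.0007),(0,-.0007),(-.0014,0),(.0014,0)):
    ok,z,p,f=feel(x+dx,y+dy,.156,.1485,f0=f0)
    print(dx,dy,ok)
    if ok: break
    env.movel(B(x+dx,y+dy,.1545),RT,rate=.05)
E
```

```text
(30.2583, array([0.0029, 0.0362, 0.1561]), array([-0.2871,  0.6945, -0.977 ])) [-0.2324  0.1103 -0.5864]
30.51 155.0 [  2.81  36.16 154.93] [ 0.1 -0.9 -0.1]
30.76 154.0 [  2.81  36.15 153.91] [ 0.1 -0.5  0.5]
31.01 153.0 [  2.82  36.16 152.93] [ 0.7  0.5 -0. ]
31.26 152.0 [  2.81  36.18 151.93] [ 0.5 -0.3 -0.2]
31.51 151.0 [  2.81  36.16 150.92] [-0.4  0.3  0. ]
31.76 150.0 [  2.8   36.17 149.91] [ 0.1  0.  -0.6]
32.01 149.0 [  2.83  36.18 148.96] [ 0.7 -0.3 -0.6]
32.26 148.0 [  2.8   36.16 147.9 ] [ 0.7 -0.2 -0.5]
0 0 True
```

```bash
python3 - <<'E'
from h import *
f0=np.load("f0.npy"); x,y,z=.00285,.0362,.148
while z>.0985:
    z-=.0012; 
    if z>.135: x+=.00007
    env.movel(B(x,y,z),RT,rate=.03); t,p,f=F(); f=f-f0
    print(round(t,2),round(z*1e3,1),(p*1e3).round(2),f.round(1))
    if f[0]>2.5: x+=.0003
    if f[0]<-2.5: x-=.0003
    if f[1]>2.5: y+=.0002
    if f[1]<-2.5: y-=.0002
    if f[2]>8 or np.abs(f[:2]).max()>8: print("stop",x,y,z); break
print("end",x,y,z)
E
```

```text
32.51 146.8 [  2.88  36.16 146.71] [ 0.7 -0.9  0.1]
32.76 145.6 [  2.93  36.18 145.51] [ 0.1  0.1 -0.3]
33.01 144.4 [  3.02  36.19 144.32] [-0.3 -0.6  0.3]
33.26 143.2 [  3.11  36.13 143.11] [-0.1 -0.3 -0.1]
33.51 142.0 [  3.21  36.19 141.94] [-0.   0.3 -0.1]
33.76 140.8 [  3.32  36.17 140.76] [0.7 0.3 0.7]
34.01 139.6 [  3.41  36.18 139.56] [ 0.3 -1.1 -0.5]
34.26 138.4 [  3.45  36.19 138.35] [ 0.2 -0.3 -1.1]
34.51 137.2 [  3.54  36.22 137.16] [0.7 0.6 0.1]
34.76 136.0 [  3.6   36.17 135.95] [ 1.  -0.2 -0.4]
35.01 134.8 [  3.6   36.22 134.76] [ 0.9 -0.2  0.3]
35.26 133.6 [  3.71  36.21 133.61] [ 1.3  0.4 -0.1]
35.51 132.4 [  3.7   36.17 132.36] [ 1.5 -0.1 -0.4]
35.76 131.2 [  3.67  36.23 131.15] [ 1.1 -1.1  0.7]
36.01 130.0 [  3.66  36.18 129.95] [ 1.6  0.1 -0.8]
36.26 128.8 [  3.63  36.2  128.74] [ 2.5  0.1 -1.3]
36.51 127.6 [  3.77  36.18 127.48] [ 1.2 -0.1 -0.9]
36.76 126.4 [  3.76  36.18 126.27] [ 2.5 -0.1  0.1]
37.01 125.2 [  3.92  36.15 124.99] [ 2. -0.  0.]
37.26 124.0 [  3.95  36.13 123.84] [ 1.3  0.1 -0. ]
37.51 122.8 [  4.02  36.18 122.69] [ 0.7  0.3 -1.4]
37.76 121.6 [  4.
[... 398 characters left out ...]
 5.35  35.98 111.6 ] [ 2.7 -0.6 -0.9]
40.01 110.8 [  5.51  36.14 110.46] [ 1.1 -0.3 -1.1]
40.26 109.6 [  5.55  36.32 109.41] [0.7 0.5 1.2]
40.51 108.4 [  5.63  36.18 108.06] [ 1.  -0.2 -0.4]
40.76 107.2 [  5.65  36.14 106.85] [-0.6  0.5 -1.8]
41.01 106.0 [  5.7   36.18 105.86] [-1.1  0.2 -1.3]
41.26 104.8 [  5.74  36.24 104.6 ] [-1.2  0.  -1.3]
41.51 103.6 [  5.73  36.24 103.41] [-0.9  1.2 -1.3]
41.76 102.4 [  5.76  36.16 102.22] [-1.1  0.3 -0.6]
42.01 101.2 [  5.75  36.11 101.03] [-2.2  0.1 -0.4]
42.26 100.0 [ 5.76 36.12 99.83] [-1.8  0.8 -0.5]
42.51 98.8 [ 5.8  36.16 98.66] [-2.8 -0.4  0.8]
42.76 97.6 [ 5.77 36.2  97.54] [-2.9  0.   0.4]
end 0.0053500000000000015 0.0362 0.09759999999999971
```

```bash
python3 - <<'E'
from h import *
f0=np.load("f0.npy"); x,y,z=.0050,.0362,.0976
while z>.094:
    z-=.0007; env.movel(B(x,y,z),RT,rate=.02); t,p,f=F(); f=f-f0
    print(round(t,2),round(z*1e3,1),(p*1e3).round(2),f.round(1))
    if f[2]>4: break
env.movel(B(x,y,p[2]+.0003),RT,rate=.02)
img,d,w=cloud("scene"); save(img,"s7")
for n in ("clip_tip","clip","clip_tab","pin_hole"): print(n,[(loc(r["at"]).round(4),round(r["score"],2)) for r in tip_of("scene",n)[:2]])
a=img[110:210,250:370]; save(cv2.resize(a,None,fx=6,fy=6,interpolation=cv2.INTER_CUBIC),"s7c"); print(F())
E
```

```text
43.01 96.9 [ 5.62 36.1  97.01] [-0.4 -0.8 -0.5]
43.26 96.2 [ 5.38 36.12 96.25] [ 0.2  0.1 -0.4]
43.51 95.5 [ 5.26 36.24 95.62] [ 0.1 -1.2  1.2]
43.76 94.8 [ 5.51 36.37 95.16] [ 0.5 -0.7  2.6]
44.01 94.1 [ 5.62 36.44 94.76] [ 0.4 -1.1  6.3]
clip_tip []
clip [(array([-0.0004,  0.0349,  0.0641]), 0.63), (array([-0.0001, -0.4476, -0.0016]), 0.57)]
clip_tab [(array([0.0049, 0.0379, 0.1117]), 0.55), (array([-0.0012,  0.0317,  0.0665]), 0.48)]
pin_hole [(array([-0.0025,  0.033 ,  0.0653]), 0.5)]
(44.5083, array([0.0052, 0.0363, 0.0952]), array([ 0.7993, -0.453 ,  4.2552]))
```

View pics/s7c.png

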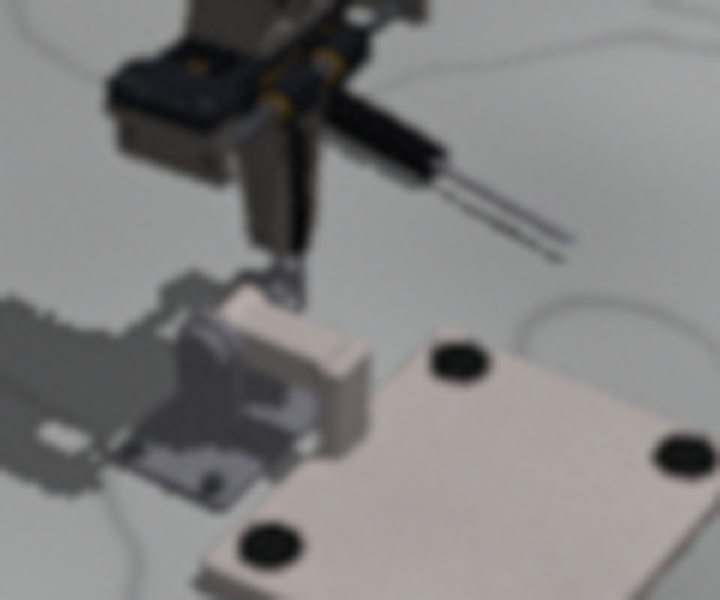

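```bash
python3 - <<'E'
from h import *
env.movel(B(.0052,.0362,.0963),RT,rate=.02); print(F())
effector.release(); print(F(),env.sense()["gripper_width"])
env.movel(B(.0052,.0362,.0963)-RT[:,2]*.09,RT,rate=.15); env.pause(.3)
s=env.sense(); img,d,w=cloud("wrist"); save(img,"w8"); L=np.dstack([(w-O)@EX,(w-O)@EY,w[...,2]])*1e3
m=(abs(L[...,0])<40)&(abs(L[...,1]-36)<25)&(L[...,2]>90)&(L[...,2]<140); q=L[m]
print("tab",np.percentile(q,[1,50,99],axis=0).T, cv2.minAreaRect(q[:,:2].astype(np.float32)))
for n in ("clip","clip_tab","pin_head"): print(n,[(loc(r["at"]).round(4),round(r["score"],2)) for r in tip_of("wrist",n)[:1]])
m=(abs(L[...,0])<20)&(L[...,1]>-70)&(L[...,1]<-24)&(L[...,2]>60)&(L[...,2]<83); print("head y",np.percentile(L[m][:,1],[1,50,99]))
img2,_,_=cloud("top"); save(img2,"t8")
v0,u0=[int(k.mean()) for k in np.where((abs(L[...,0])<40)&(abs(L[...,1]-36)<25)&(L[...,2]>90)&(L[...,2]<140))]
v0=max(v0,60);a=img[v0-60:v0+60,u0-80:u0+80]; save(cv2.resize(a,None,fx=5,fy=5,interpolation=cv2.INTER_CUBIC),"w8c"); print(s["t"])
E
```

```text
(44.7583, array([0.0047, 0.036 , 0.0958]), array([0.9759, 0.1295, 0.274 ]))
(46.0167, array([0.0052, 0.0362, 0.0963]), array([ 0.0917, -0.4585,  0.1878])) 0.09226320435664363
tab [[ -6.3583   3.4374  23.3006]
 [ 31.7729  36.71    41.4409]
 [ 95.4592 124.7618 127.3676]] ((8.284748077392578, 36.59356689453125), (30.624174118041992, 9.820794105529785), 0.6518133282661438)
clip [(array([-0.0026,  0.0354,  0.0618]), 0.83)]
clip_tab [(array([0.0049, 0.0316, 0.1112]), 0.55)]
pin_head [(array([-0.0019, -0.0334,  0.0667]), 0.57)]
head y [-31.2294 -27.9228 -24.7224]
47.0667
```

View pics/w8c.png

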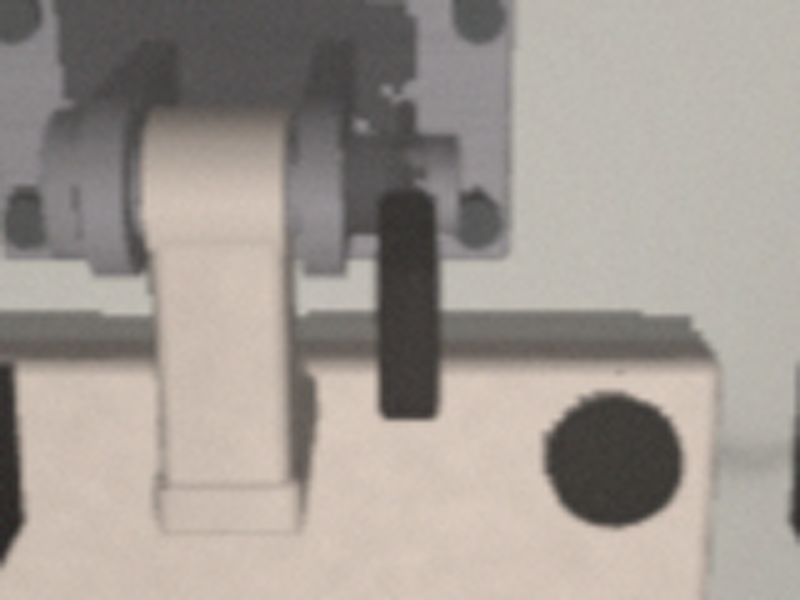

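```bash
python3 -c "
from h import *
print(workorder.finish_job())"
```

```text
the job is handed in; nothing more can be done
None
```

The job is handed in. The pin is fully home, and the cotter's leg went down through the cross hole until the coil touched the pin. The bow appears to have snapped round the +x side: the push force fell away partway down, but I never saw the bow closed. The cotter is released and upright, and `finish_job` returned no verdict.

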